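Lock the levelling foot of a sample feeder's fold-out leg

ROBOT

A 6-joint arm with a two-finger parallel gripper is mounted at the origin on the work surface. World frame = base frame: x ahead of the robot, y to its left, z up, the work surface at z = 0. Lengths are in m, angles in rad, forces in N, time in s.
With the tool pointing down it reaches from about 0.25 to 0.8 m from the base axis. Payload 8.5 kg.
Tool frame: the origin (TCP) lies at the very end of the fingers, on their centre line; the grasp point (between the pads) lies 19 mm behind it; x points along the fingers, y is the direction in which the jaws open and shut, and the axes are right-handed (so a half turn about x gives the same grasp; the last joint's range is limited). The gripper opens to 85 mm and grips with 20 to 120 N. Pads are 22 mm wide; open, the fingers measure 114 mm over their backs; the gripper's body (76 mm by 85 mm) begins 54 mm behind the grasp point. The pads swing forward as they close: fully open they stand 13 mm farther back than shut.
Start: joints at [-1.279, 0.238, -0.013, 1.319, 0, 1.571], TCP at [0.151, -0.503, 0.231] pointing down, gripper open.
Joint ranges: [-2.66, 2.66], [-1.03, 1.9], [-1.14, 1.46], [-1.82, 2.27], [-1.45, 1.34], [-3.14, 3.14]. Speed limits (rad/s): [2.22, 2.22, 2.79, 3.14, 3.14, 3.14].

INTERFACE

Orientations are given as a unit quaternion [x, y, z, w].
In Python, from bench import r gives the robot as it stands. Calls block until the motion is done:
- r.move_to(position, orientation): joint-space move of the TCP to a pose.
- r.move_straight(position, attitude=None, feed=0.15, force_limit=None): straight line of the TCP; attitude=None keeps the orientation; feed is the mean speed in m/s. With force_limit (N) it stops when the force on the tool has changed by that much, and returns True; else False.
- r.move_j(angles): joint-space move.
- r.open() and r.grab(effort=None): open the fingers fully, or close them until they stop; effort is the grip in N (None keeps the last).
- r.hold(seconds).
- r.inverse_kinematics(position, orientation): joint angles nearest the present ones, or None.
- r.capture(name): name is "side" or "top"; returns the picture (400x640x3 uint8, red, green, blue); there is no depth.
- r.camera_params(name): a dict with "vertical_fov" (degrees; the focal length in pixels is half the picture's height over the tangent of half this angle, whatever the lens; pixels are square), "cx", "cy" (the principal point, pixels), "origin" and "attitude" of the camera in the world. Camera axes: x right, y up, looking along -z (the intrinsics and any distortion apply to the point x, -y, -z); pixel columns grow to the right and rows downward; lengths in m; the calibration is good to about 2 mm. A picture is of the moment at which its call begins. camera_params takes no time and is no camera call.
A pose or a line that the arm cannot do raises r.MotionError and nothing moves.
- r.hand_in(): hands the job in, once; it reports no verdict.
Readings, each from a call of its own:
- r.read_t(): time.
- r.read_qpos(): joint angles.
- r.read_qvel(): joint speeds.
- r.read_joint_efforts(): joint torques, N m.
- r.read_position(): TCP position.
- r.read_orientation(): TCP orientation.
- r.read_contact_force(): force on the tool from outside, world axes, zero at the start.
- r.read_torque(): the same for the moment, N m.
- r.read_opening(): finger opening in m.
Only numpy, scipy, OpenCV 4.12 (cv2) and the standard library are available. Lean on these libraries where they do the work, as an engineer would, in place of code of your own. Each camera call takes 0.05 s, during which the arm holds its last target. There are 200 camera calls.

TASK

Swing the sample feeder's blue leg out until it snaps home. Then slide the red-handled spanner onto the square at the bottom of the leg's foot screw, with its handle in front of the rail's orange bumper, so that it holds the screw still while you turn the brass locknut clockwise (seen from above) all the way down tight onto the leg. The screw itself must stay put (no more than about an eighth of a turn altogether) and nothing else on the bench may be disturbed; leave the spanner on the foot and let go.

Things in the scene. Friction and masses are not known exactly. Their poses are not given: they have to be found in the camera images.
- feeder: grey fixed sample feeder. Origin at bench level on the leg's hinge axis; x points into the feeder (away from the robot), y to its left, z up. Housing 70 mm high, x 16 to 176 mm, y -90 to 165 mm. An aluminium rail, 24 mm high, lies on the bench at y 140 to 165 mm from the housing forward to x = -122 mm, where it ends in an orange bumper 26 mm high.
- leg_hinge (a point): point on the leg's vertical hinge axis, 58 mm above the bench
- leg (a joint): swing of the blue leg, rad, grows clockwise from above: 0 folded, pointing to the feeder's -y; 1.57 fully out (end stop), pointing to its -x; home is above 1.52. Bar 24 mm wide, 50 to 66 mm above the bench, foot screw 160 mm from the hinge. It stays where it is left, but a sprung detent resists from 1.15 to 1.4 rad (about 10 N at the knob) and beyond that snaps it home.
- leg_knob (a point): centre of the upright red round knob on the leg, 18 mm diameter, from 66 to 108 mm above the bench (this point at 92 mm), 80 mm from the hinge axis
- foot (a joint): turn of the foot screw in the leg, rad, grows clockwise seen from above; at 0 the faces of its square are parallel and square to the leg. It turns easily (0.03 N m) and is dragged along by the locknut unless it is held. It must stay within -0.9 to 0.9.
- foot_square (a point): centre of the foot screw's square, 26 mm across flats, from 1 to 23 mm above the bench (this point at 11 mm); x and y axes are normal to its faces, z up. The screw's 16 mm stem goes up through the leg and the locknut to 114 mm above the bench.
- nut (a joint): turn of the locknut relative to the foot screw, rad, grows clockwise seen from above (tightening); 2.4 is its stop, tight on the leg; tight means above 2.3. It sinks 8 mm a turn (1.27 mm a rad). Friction on the screw 0.1 N m.
- nut_grip (a point): centre of the brass locknut's hexagon: 34 mm across flats, 30 mm high (15 mm above and below this point), flats at right angles to its x axis and every 60 deg from there; below it is a flange 44 mm across and 5 mm thick. The point is 86 mm above the bench when tight, up to 3 mm higher when loose.
- spanner_grip (a point): middle of the grip of the loose red-handled open-ended spanner (180 g) lying flat on the bench, 11 mm above it; x axis points along the spanner to its jaw, z up. Red handle 16 mm wide, 22 mm high, from 75 mm behind this point to 55 mm ahead of it; the steel jaw is 12 mm thick, on the bench.
- spanner_jaw (a point): where the square's centre belongs in the red spanner's jaw, 100 mm ahead of the grip point, same axes and height. Jaw gap 30 mm, 48 mm wide outside; prongs reach 15 mm past this point and flare out for 13 mm more. Slide it along the bench onto the square, handle to the feeder's +y. Seated: within 7 mm of the square's axis, spanner flat, jaw down on the bench.
- bumper (a point): middle of the front face of the rail's orange bumper, 11 mm above the bench, 152 mm to the feeder's left of the foot's axis and 38 mm behind it when the leg is out; the handle of the seated spanner stands about 30 mm in front of it and swings against it when the screw is dragged clockwise
- bottle: bystander: amber reagent bottle, 60 mm diameter, 150 mm high, yellow cap; origin at its underside; leave it alone
- tip_box: bystander: blue pipette-tip box with white lid, 90 x 120 x 60 mm; origin at its underside; leave it alone
- label_roll: bystander: paper label roll lying flat, 64 mm diameter, 30 mm high; origin at its underside; leave it alone
- jar_a: bystander: small jar, green cap, 36 mm diameter, 45 mm high, in front of the feeder between leg and rail; origin at its underside; leave it alone
- jar_b: bystander: small jar, red cap, 36 mm diameter, 45 mm high, on the robot's side of the leg's foot; origin at its underside; leave it alone
- tube_rack: bystander: white sample-tube rack, 60 x 120 x 44 mm, standing on the feeder's top; origin at its underside; leave it alone
- small_spanner: bystander: the WRONG spanner: black handle, smaller (about 145 mm long, jaw gap 14 mm, does not fit the foot); origin at its underside; leave it alone
- spanner: the red-handled spanner as a whole; origin below its grip point, on its underside

How it is judged:
By the outcome, as a careful person would: the job done as asked, in the order asked, and still so for the second after the job is handed in, with the robot touching nothing.
It also fails if it takes over 72 s, if anything falls off the work surface, if the arm or the gripper's body presses on something with over 40 N, if the wrist force passes 120 N, or if a joint passes its speed limit or range.

## Working session

There is one attempt and no reset: what is moved stays moved. The work goes in short steps, each a Python script; the robot and the scene stay as the last script left them, time stands still between calls to the robot, and variables do not carry over. Pictures are saved under pics/ and viewed, about 8 in all and at most 12, crops included, and the job is handed in when it is done.

```bash
mkdir -p pics; ls; python3 - <<'E'
from bench import r
import cv2
for n in("side","top"):
    im=r.capture(n); cv2.imwrite(f"pics/{n}0.png",im[:,:,::-1]); print(n,r.camera_params(n))
print(r.read_t(),r.read_orientation())
E
```

```text
pics
side {'vertical_fov': 44.6908277958307, 'cx': 315.768398595293, 'cy': 197.6508643947875, 'origin': array([ 0.4467319 , -0.87556912,  1.08927804]), 'attitude': array([ 0.35202138, -0.0105783 , -0.05313148,  0.93442287])}
top {'vertical_fov': 42.06349944865049, 'cx': 319.05915240175807, 'cy': 203.75915316291864, 'origin': array([ 0.27460971, -0.01129232,  1.39436837]), 'attitude': array([ 0.07148688, -0.06991754, -0.69346644,  0.71351626])}
0.1 [-0.69952538 -0.10326307  0.6996654  -0.10231969]
```

View pics/side0.png

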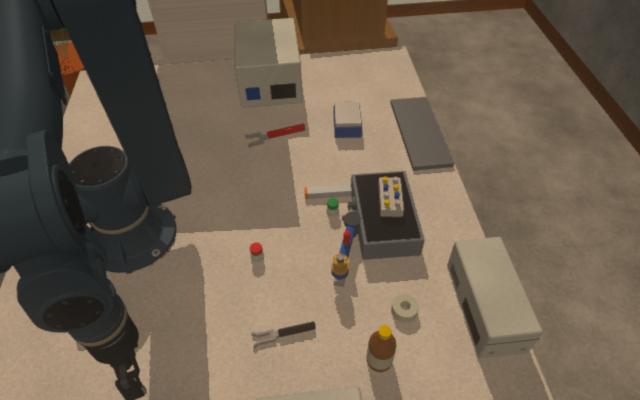

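View pics/top0.png

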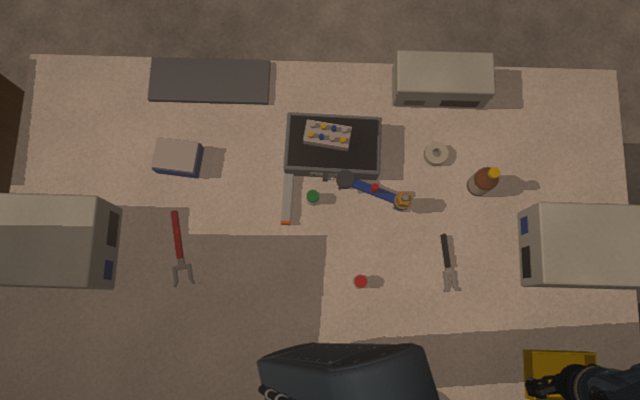

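Side view: leg with knob near (347,237), nut near (341,265), red spanner at (285,131), bumper at (307,192). Top view: knob at (375,187), nut at (403,200), bumper at (286,221), red spanner running from (175,212) to its jaw at (183,275), jars at (313,197) and (361,282). Next I'll turn these into positions.

```bash
cat > h.py <<'E'
from bench import r
import cv2, numpy as np
from scipy.spatial.transform import Rotation as R
def cam(n):
    p=r.camera_params(n); return p,200/np.tan(np.radians(p["vertical_fov"]/2)),R.from_quat(p["attitude"]).as_matrix()
def ray(n,uv):
    p,f,M=cam(n); d=M@np.array([(uv[0]-p["cx"])/f,-(uv[1]-p["cy"])/f,-1]); return np.array(p["origin"]),d/np.linalg.norm(d)
def onz(n,uv,z):
    o,d=ray(n,uv); return o+d*(z-o[2])/d[2]
def tri(a,b):
    A=np.zeros((3,3));B=np.zeros(3)
    for n,uv in(("side",a),("top",b)):
        o,d=ray(n,uv);P=np.eye(3)-np.outer(d,d);A+=P;B+=P@o
    return np.linalg.solve(A,B)
def proj(n,X):
    p,f,M=cam(n); c=M.T@(np.asarray(X)-p["origin"]); return np.array([p["cx"]-f*c[0]/c[2],p["cy"]+f*c[1]/c[2]])
def mask(im,lo,hi):
    h=cv2.cvtColor(im,cv2.COLOR_RGB2HSV)
    if lo[0]<0: return cv2.inRange(h,(180+lo[0],)+lo[1:],(180,)+hi[1:])|cv2.inRange(h,(0,)+lo[1:],hi)
    return cv2.inRange(h,lo,hi)
C=dict(red=((-8,150,70),(5,255,255)),orange=((6,170,120),(14,255,255)),brass=((14,90,90),(28,255,255)),blue=((105,120,50),(125,255,255)),green=((50,120,50),(85,255,255)))
def blobs(im,c,amin=12):
    n,l,s,ce=cv2.connectedComponentsWithStats(mask(im,*C[c]))
    return [(s[i,4],ce[i].round(1),s[i,:4],l==i) for i in range(1,n) if s[i,4]>=amin]
def down(yaw):  # tool x down, jaw (y) axis at yaw
    y=np.array([np.cos(yaw),np.sin(yaw),0]);x=np.array([0,0,-1.]);return R.from_matrix(np.c_[x,y,np.cross(x,y)]).as_quat()
E
python3 - <<'E'
from h import *
for n in("side","top"):
    im=cv2.imread(f"pics/{n}0.png")[:,:,::-1].copy()
    for c in C:
        for a,ce,b,_ in blobs(im,c): print(n,c,a,ce,b)
    x,y=(225,95) if n=="side" else (275,105)
    cv2.imwrite(f"pics/c_{n}.png",cv2.resize(im[y:y+200,x:x+200] if n=="side" else im[y:y+130,x:x+150],None,fx=4 if n=="top" else 3,fy=4 if n=="top" else 3,interpolation=cv2.INTER_CUBIC)[:,:,::-1])
E
```

```text
side red 245 [286.  130.5] [268 124  37  14]
side red 75 [346.5 237.1] [344 231   6  14]
side red 116 [255.7 248.5] [250 243  12  12]
side orange 422 [69.9 59.4] [57 42 26 32]
side orange 17 [305.6 192.1] [305 188   2  11]
side brass 339 [294.9  24.2] [283   0  34  55]
side brass 217 [389.6  31.2] [384  17  14  31]
side brass 16 [353.2  39.9] [350  38   6   5]
side brass 55 [62.4 46.1] [55 42 13 11]
side brass 13 [352.2  49.6] [347  49  11   2]
side brass 12 [338.7  50.7] [334  50  10   2]
side brass 45 [384.8 179.5] [382 176   7   8]
side brass 44 [395.7 187. ] [393 183   7   9]
side brass 47 [386.7 202.6] [384 199   7   9]
side brass 270 [339.8 264.9] [331 253  19  22]
side brass 206 [384.2 332. ] [376 324  17  17]
side brass 20 [370.  349.6] [368 341   9  18]
side brass 14 [390.4 356.2] [385 351  10   9]
side brass 12 [368.2 363.2] [366 360   6   7]
side brass 18 [387.6 367.9] [383 364   9   8]
side blue 117 [252.7  93.4] [247  88  13  11]
side blue 40 [350.8 229.7] [347 226   8  12]
side blue 27 [343.1 249.5] [341 245   5   9]
side green 82 [332.5 203.1] [328 198  10  11]
top red 46 [374.1 187.1] [371 183   7   9]
top red 257 [176.3 234.2] [171 211  12  47]
top red 117 [360.3 280.8] [355 275  12  12]
top orange 23 [284.7 222.1] [281 221   9   3]
top brass 37 [322.8 125.8] [320 123   7   7]
top brass 35 [310.3 134. ] [307 131   7   7]
top brass 39 [342.2 139.7] [339 137   7   7]
top brass 133 [493.5 172.4] [487 167  14  12]
top brass 199 [402.7 199.7] [395 191  17  18]
top brass 1007 [555.  361.6] [532 351  66  28]
top brass 57 [527.9 395.3] [524 387  12  13]
top brass 32 [554.5 395.2] [548 394  13   3]
top blue 12 [333.3 127.5] [332 126   4   4]
top blue 105 [361.7 185.6] [353 180  18  13]
top blue 13 [378.9 195.5] [374 194  11   5]
top green 59 [312.4 195.4] [308 191  10  10]
```

View pics/c_top.png

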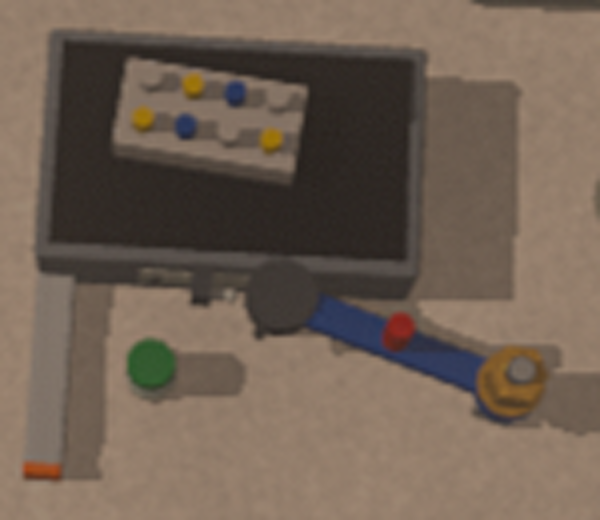

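Crop of the top view: leg about 20° out from folded, stem top at (405.5,197.5), hinge cap at (346,178), bumper front at (285,223), housing top front edge (285,168)–(378,172).

```bash
python3 - <<'E'
from h import *
k=tri((346.5,237.1),(374.1,187.1)); n=tri((339.8,264.9),(402.7,199.7)); print("knob",k,"nut",n)
kz=onz("top",(374.1,187.1),.092); st=onz("top",(405.5,197.5),.114); print("knobz",kz,"stem",st, onz("side",(346.5,237.1),.09))
print("tip side", onz("side",(341,257),.114))
for uv in((287.5,113.75),(381.25,117),(378,172.5),(285,168)): print("corner",onz("top",uv,.07))
print("hingecap",onz("top",(346,178.5),.07))
b=onz("top",(284.7,222.1),.018);print("bumper",b)
for nme,uv in(("jarA",(312.4,195.4)),("jarB",(360.3,280.8)),):print(nme,onz("top",uv,.045))
print("bumper side",onz("side",(305.2,192),.013), "jars side",onz("side",(332.5,203.1),.042),onz("side",(255.7,248.5),.042))
for nn in("side","top"):
    im=cv2.imread(f"pics/{nn}0.png")[:,:,::-1].copy()
    B=max([x for x in blobs(im,"red")],key=lambda x:x[0]); ys,xs=np.nonzero(B[3])
    P=np.array([onz(nn,(x,y),.02 if nn=="top" else .015)[:2] for x,y in zip(xs,ys)])
    (c,wh,a)=cv2.minAreaRect((P*1000).astype(np.float32)); print(nn,"spanner",c,wh,a)
    d=np.linalg.svd(P-P.mean(0))[2][0]; print(d,np.degrees(np.arctan2(d[1],d[0])),P.mean(0))
# jaw (top): prong tips ~ 
for uv in((176,285),(190,281),(181,265)): print("jaw",onz("top",uv,.012))
print(r.read_position())
E
```

```text
knob [ 0.58664872 -0.14508771  0.09008169] nut [ 0.5584072  -0.22008944  0.08033682]
knobz [ 0.58670919 -0.14484324  0.092     ] stem [ 0.55679362 -0.22182909  0.114     ] [ 0.58615118 -0.14516922  0.09      ]
tip side [ 0.56088342 -0.21992514  0.114     ]
corner [0.78820466 0.08749415 0.07      ]
corner [ 0.78619779 -0.16489188  0.07      ]
corner [ 0.63172535 -0.15706285  0.07      ]
corner [0.6369679  0.08795608 0.07      ]
hingecap [ 0.61305608 -0.07321842  0.07      ]
bumper [0.50120582 0.08643511 0.018     ]
jarA [0.57064472 0.01397345 0.045     ]
jarB [ 0.34958428 -0.11603574  0.045     ]
bumper side [0.49975612 0.09051601 0.013     ] jars side [0.57122379 0.01293863 0.042     ] [ 0.35058519 -0.11833727  0.042     ]
side spanner (462.7142333984375, 371.99871826171875) (127.83783721923828, 32.608055114746094) 11.71257209777832
[-0.97649152 -0.21555584] -167.55186094819805 [0.46171736 0.37177569]
top spanner (460.9882507324219, 373.7611389160156) (127.13359832763672, 14.559802055358887) 12.151165008544922
[-0.97725215 -0.21208073] -167.7556837696229 [0.46010124 0.37359816]
jaw [0.32669561 0.36543761 0.012     ]
jaw [0.33813656 0.32947562 0.012     ]
jaw [0.37935077 0.35655913 0.012     ]
[ 0.15092122 -0.50245265  0.23071757]
```

```bash
cat >> h.py <<'E'
H=np.array([.6148,-.0697]); YAW=np.radians(-1.5)
def knob(s,rad=.08):  # swing s -> xy, leg direction angle
    a=np.radians(270)+YAW-s; return H+rad*np.array([np.cos(a),np.sin(a)]),a
E
python3 - <<'E'
from h import *
def test(q,pts):
    for p,y in pts:
        s=r.inverse_kinematics(p,down(y)); print(np.round(p,3),round(np.degrees(y)),None if s is None else np.round(s,2))
d=np.array([.5867,-.1448])-np.array([.5585,-.2205]);print(np.linalg.norm(d))
d=np.array([.5867,-.1448])-H;print("s0",np.radians(270)+YAW-(np.arctan2(d[1],d[0])%(2*np.pi)),np.linalg.norm(d))
for flip in(0,np.pi):
    pts=[]
    for s in(.34,1,1.57):
        p,a=knob(s); pts.append(((*p,.075),a-np.pi/2+flip))
    test(0,pts)
sp=(.461,.373,.004); F,_=knob(1.57,.16)
for flip in(0,np.pi):
    print("spanner"); test(0,[(sp,np.radians(192-90)+flip),(sp,np.radians(230-90)+flip),((*sp[:2],.15),np.radians(268.5-90)+flip),((F[0],F[1]+.1,.004),np.radians(178.5)+flip)])
print("nut");test(0,[((*F,.078),np.radians(a)) for a in range(-180,181,30)])
E
```

```text
0.080781990567205
s0 0.33186091115606864 0.08018491129882231
[ 0.586 -0.144  0.075] 159 [-0.24  0.46 -0.1   1.02  0.   -1.45]
[ 0.546 -0.111  0.075] 121 [-0.2   0.39 -0.21  0.97  0.   -0.75]
[ 0.535 -0.068  0.075] 89 [-0.13  0.36 -0.26  0.95  0.   -0.1 ]
[ 0.586 -0.144  0.075] 339 [-0.24  0.46 -0.1   1.02  0.    1.7 ]
[ 0.546 -0.111  0.075] 301 [-0.2   0.39 -0.21  0.97  0.    2.4 ]
[ 0.535 -0.068  0.075] 269 [-0.13  0.36 -0.26  0.95  0.    3.04]
spanner
[0.461 0.373 0.004] 102 [ 0.68  0.51 -0.22  0.84  0.    0.47]
[0.461 0.373 0.004] 140 [ 0.68  0.51 -0.22  0.84  0.   -0.19]
[0.461 0.373 0.15 ] 178 [ 0.68  0.39 -0.    1.18  0.   -0.86]
[0.455 0.034 0.004] 178 [ 0.08  0.33 -0.55  0.7   0.   -1.47]
spanner
[0.461 0.373 0.004] 282 [ 0.68  0.51 -0.22  0.84  0.   -2.67]
[0.461 0.373 0.004] 320 [ 0.68  0.51 -0.22  0.84  0.    2.95]
[0.461 0.373 0.15 ] 358 [ 0.68  0.39 -0.    1.18  0.    2.28]
[0.455 0.034 0.004] 358 [ 0.08  0.33 -0.55  0.7   0.    1.67]
nut
[ 0.455 -0.066  0.078] -180 [-0.14  0.24 -0.44  0.9   0.   -1.71]
[ 0.455 -0.066  0.078] -150 [-0.14  0.24 -0.44  0.9   0.   -2.24]
[ 0.455 -0.066  0.078] -120 [-0.14  0.24 -0.44  0.9   0.   -2.76]
[ 0.455 -0.066  0.078] -90 [-0.14  0.24 -0.44  0.9   0.    3.  ]
[ 0.455 -0.066  0.078] -60 [-0.14  0.24 -0.44  0.9   0.    2.47]
[ 0.455 -0.066  0.078] -30 [-0.14  0.24 -0.44  0.9   0.    1.95]
[ 0.455 -0.066  0.078] 0 [-0.14  0.24 -0.44  0.9   0.    1.43]
[ 0.455 -0.066  0.078] 30 [-0.14  0.24 -0.44  0.9   0.    0.9 ]
[ 0.455 -0.066  0.078] 60 [-0.14  0.24 -0.44  0.9   0.    0.38]
[ 0.455 -0.066  0.078] 90 [-0.14  0.24 -0.44  0.9   0.   -0.14]
[ 0.455 -0.066  0.078] 120 [-0.14  0.24 -0.44  0.9   0.   -0.67]
[ 0.455 -0.066  0.078] 150 [-0.14  0.24 -0.44  0.9   0.   -1.19]
[ 0.455 -0.066  0.078] 180 [-0.14  0.24 -0.44  0.9   0.   -1.71]
```

```bash
python3 - <<'E'
from h import *
k=np.array([.5866,-.1448]); s0=.332
_,a=knob(s0)
r.move_to((*k,.2),down(a-np.pi/2)); r.move_straight((*k,.078),feed=.2)
print(r.read_t(),r.read_contact_force())
r.grab(30); print(r.read_opening(),r.read_contact_force())
for s in np.linspace(s0,1.575,9)[1:]:
    p,a=knob(s); r.move_straight((*p,.078),down(a-np.pi/2),feed=.1); print(round(s,2),r.read_t(),r.read_contact_force().round(1))
r.hold(.2)
print(r.read_position(),r.read_opening(),r.read_contact_force()); r.open(); r.move_straight((*r.read_position()[:2],.2),feed=.25)
r.move_to((.46,.3,.2),down(np.radians(102)))
print(r.read_t())
for n in("side","top"):
    im=r.capture(n); cv2.imwrite(f"pics/{n}1.png",im[:,:,::-1])
    for c in("red","brass","orange","green"):
        for A,ce,b,_ in blobs(im,c): print(n,c,A,ce,b)
a=cv2.imread("pics/side1.png")[150:350,220:400]; b=cv2.imread("pics/top1.png")[105:305,250:430]
cv2.imwrite("pics/v1.png",cv2.resize(np.hstack([a,b]),(792,440),interpolation=cv2.INTER_CUBIC))
E
```

```text
3.4167 [-0.1988477   0.34074847 -0.18266531]
0.017076897118459125 [-0.87680947  0.45762473  4.77109875]
0.49 4.35 [-0.3 -1.4  3.9]
0.64 4.6583 [-1.4 -2.9  5.5]
0.8 4.9667 [-2.6 -2.5  6.9]
0.95 5.275 [-3.  -2.9  7.5]
1.11 5.5833 [-3.7 -3.4  8.1]
1.26 5.8917 [-3.1 -7.1 10. ]
1.42 6.2 [-5.6 -1.7 10. ]
1.58 6.5083 [-4.8 -1.6  8.8]
[ 0.53442095 -0.06739976  0.07834568] 0.016953739531112923 [-5.5351678  -0.84167825 11.29439269]
9.4167
side red 246 [286.  130.6] [268 124  37  14]
side red 68 [322.9 215.4] [320 209   6  14]
side red 117 [255.6 248.5] [250 243  12  12]
side brass 161 [298.1  34.2] [293  14  12  36]
side brass 175 [389.3  30.3] [384  18  14  21]
side brass 12 [308.5  53. ] [303  53  12   1]
side brass 45 [384.8 179.5] [382 176   7   8]
side brass 44 [395.7 186.8] [393 183   7   9]
side brass 47 [386.7 202.6] [384 199   7   9]
side brass 205 [292.  219.8] [285 209  16  20]
side brass 196 [384.3 331.6] [377 324  16  17]
side orange 14 [305.5 191. ] [305 188   2   7]
side green 57 [5.4 4.6] [ 0  0 13 11]
side green 86 [332.5 203.2] [328 198  10  11]
top red 44 [343.7 206. ] [341 202   7   9]
top red 119 [360.3 280.8] [355 275  12  12]
top brass 39 [322.8 125.9] [320 123   7   7]
top brass 37 [310.4 134.2] [307 131   7   7]
top brass 38 [342.1 139.8] [339 137   7   7]
top brass 137 [493.5 172.5] [487 167  14  12]
top brass 193 [342.  238.6] [334 230  17  17]
top brass 70 [525.1 354.3] [522 349   8  17]
top brass 2724 [562.5 375.1] [532 351  68  49]
top brass 15 [565. 350.] [558 350  15   1]
top orange 25 [284.8 222.2] [281 221   9   4]
top green 76 [312.3 195.5] [307 191  11  10]
```

View pics/v1.png

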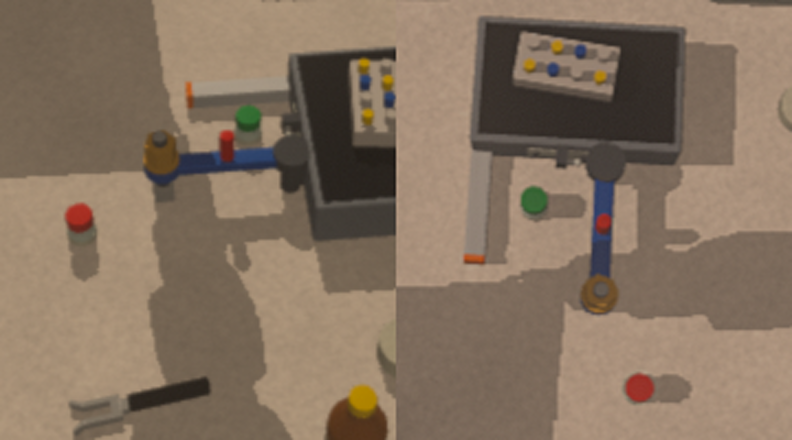

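The leg is fully out and pointing at the robot. The spanner is where it was and the jars are untouched. Next I'll fix the foot's position and fetch the spanner.

```bash
python3 - <<'E'
from h import *
k=tri((322.9,215.4),(343.7,206.0)); n=tri((292,219.8),(342,238.6)); k2=onz("top",(343.7,206),.092)
# stem top in crops: side (159,140)/2.2+(220,150); top (600,290)
st=onz("top",((600-396)/2.2+250,290/2.2+105),.114); ss=onz("side",(159/2.2+220,138/2.2+150),.114); t3=tri((159/2.2+220,138/2.2+150),((600-396)/2.2+250,290/2.2+105))
print(k,n,k2,st,ss,t3)
h=np.radians(192.1); g=np.array([.4513,.3715])
q0=h-np.pi/2
r.move_to((*g,.12),down(q0)); r.move_straight((*g,.004),feed=.15); print(r.read_contact_force(),r.read_t())
r.grab(60); print(r.read_opening(),r.read_contact_force(),r.read_position(),r.read_t())
r.move_straight((*g,.006),feed=.05)
for y in np.linspace(h,np.radians(268.5),5)[1:]: r.move_straight((*g,.006),down(y-np.pi/2),feed=.05)
print(r.read_t(),r.read_contact_force())
r.move_straight((.455,.30,.006),feed=.1)
print(r.read_t(),r.read_contact_force())
for n in("side","top"):
    im=r.capture(n); cv2.imwrite(f"pics/{n}2.png",im[:,:,::-1])
a=cv2.imread("pics/side2.png")[80:280,150:350]; b=cv2.imread("pics/top2.png")[130:330,160:360]
cv2.imwrite("pics/v2.png",cv2.resize(np.hstack([a,b]),(800,400),interpolation=cv2.INTER_CUBIC))
E
```

```text
[ 0.53494601 -0.06771448  0.09073782] [ 0.45245066 -0.06537144  0.08156311] [ 0.53492783 -0.06763222  0.092     ] [ 0.45255763 -0.06575031  0.114     ] [ 0.45472534 -0.06808281  0.114     ] [ 0.45387612 -0.06575523  0.11091441]
[0.5230546  0.67927819 0.91464676] 10.95
0.014371248476943998 [-0.46910149  0.23787193  4.12654031] [0.4514667  0.37178765 0.00441533] 11.5917
13.775 [ 0.62164075 -0.56982268 -2.34754852]
14.6417 [ 0.46525917 -0.64218013 -1.70574286]
```

View pics/v2.png

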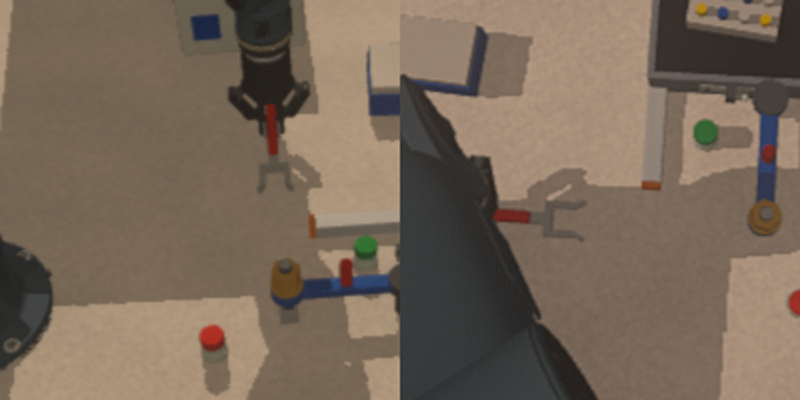

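The spanner is held flat and rotated. Its prong tips are at top-image (252,231.5) and (252,249). I'll check the jaw centre and move it to just short of the foot.

```bash
cat >> h.py <<'E'
F=np.array([.4543,-.0658]); HD=np.radians(268.6); hv=np.array([np.cos(HD),np.sin(HD)])
E
python3 - <<'E'
from h import *
print([onz("top",u,.012).round(4) for u in((252,231.5),(252,249),(230,238),(225,238))], proj("top",(.455-.128*.026,.172,.012)))
g=F-hv*.155
r.move_straight((g[0],.28,.0045),down(HD-np.pi/2),feed=.1); r.move_straight((*g,.0045),feed=.12); print(r.read_t(),r.read_contact_force())
for n in("side","top"):
    im=r.capture(n); cv2.imwrite(f"pics/{n}3.png",im[:,:,::-1])
a=cv2.imread("pics/side3.png")[150:250,240:340]; b=cv2.imread("pics/top3.png")[190:290,265:365]
cv2.imwrite("pics/v3.png",cv2.resize(np.hstack([a,b]),(800,400),interpolation=cv2.INTER_CUBIC))
E
```

```text
[array([0.4742, 0.1735, 0.012 ]), array([0.4271, 0.1709, 0.012 ]), array([0.4549, 0.2314, 0.012 ]), array([0.4546, 0.2447, 0.012 ])] [252.09789344 239.84435967]
16.8333 [-0.52695806  0.73762275 -1.99378756]
```

View pics/v3.png

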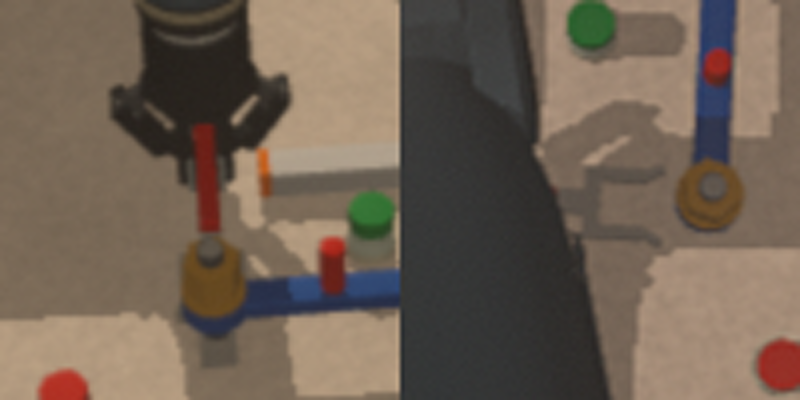

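The jaw lines up with the foot: prong tips at top px (330,233) and (330,250), square visible in the side view at (294.5,237). Now I'll slide it on with a force limit.

```bash
python3 - <<'E'
from h import *
print("square near face",onz("side",(294.5,237),.011),"jaw tips",onz("top",(330,233),.012),onz("top",(329.5,250),.012))
g=F-hv*.1
hit=r.move_straight((*g,.0045),feed=.05,force_limit=12); print(hit,r.read_t(),r.read_contact_force(),r.read_torque(),r.read_position(),g)
im=r.capture("side"); cv2.imwrite("pics/side4.png",im[:,:,::-1])
r.capture
cv2.imwrite("pics/v4.png",cv2.resize(im[150:270,230:350,::-1],(600,600),interpolation=cv2.INTER_CUBIC))
E
```

```text
square near face [ 0.45516568 -0.06994984  0.011     ] jaw tips [ 0.47607242 -0.0357765   0.012     ] [ 0.43036053 -0.03555295  0.012     ]
False 18.1833 [-0.02729257 -0.34592234 -2.37720852] [-0.0262882   0.00157014  0.02208221] [0.45678014 0.03436749 0.00450547] [0.45674322 0.03417015]
```

View pics/v4.png

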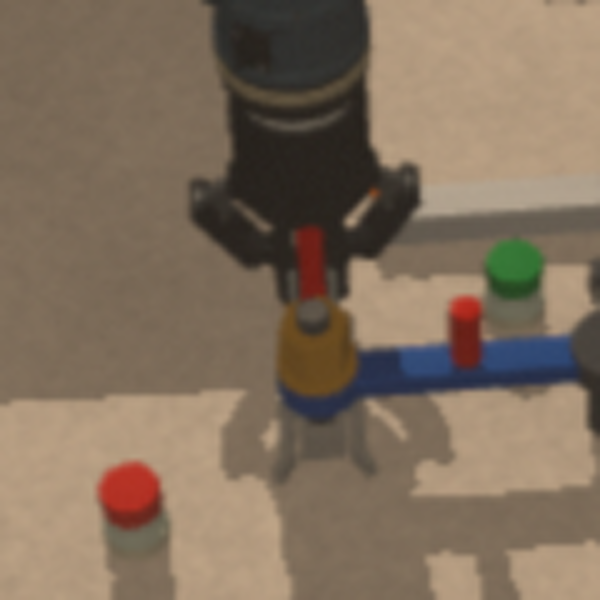

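The jaw straddles the square and nothing else moved. I'll release and look closely at the nut's hexagon.

```bash
python3 - <<'E'
from h import *
r.open(); p=r.read_position(); r.move_straight((*p[:2],.19),feed=.25); r.move_to((.45,.27,.22),down(np.radians(150))); print(r.read_t())
out=[]
for n,X in(("side",(.4545,-.066,.09)),("top",(.4545,-.066,.09))):
    im=np.mean([r.capture(n) for _ in range(6)],0).astype(np.uint8); cv2.imwrite(f"pics/{n}5.png",im[:,:,::-1])
    u,v=proj(n,X).astype(int); out.append(cv2.resize(im[v-20:v+20,u-20:u+20,::-1],(400,400),interpolation=cv2.INTER_CUBIC)); print(u,v)
o=np.hstack(out).astype(float); cv2.imwrite("pics/v5.png",np.clip(255*(o/255)**.6*1.15,0,255))
E
```

```text
20.75
292 217
342 237[ WARN:0@13.809] global loadsave.cpp:1063 imwrite_ Unsupported depth image for selected encoder is fallbacked to CV_8U.
```

View pics/v5.png

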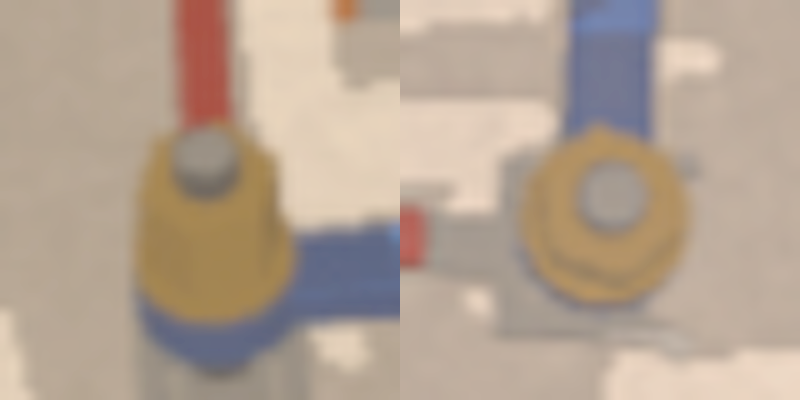

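```bash
python3 - <<'E'
from h import *
for ph in(5,10,15,20,25):
    T=[];S=[]
    for k in range(6):
        a=np.radians(ph+60*k); v=np.array([.4545+.01963*np.cos(a),-.066+.01963*np.sin(a)])
        T.append(((proj("top",(*v,.103))-(322,217))*10+(400,0)).round().astype(int).tolist())
        if np.sin(a)<.3: S.append(((proj("side",(*v,.09))-(272,197))*10).round().astype(int).tolist())
    print(ph,T,"side",S)
print("stem",(proj("top",(.4545,-.066,.114))-(322,217))*10+(400,0),(proj("side",(.4545,-.066,.114))-(272,197))*10)
# vertical-edge profile, side, mid-hex row
im=cv2.imread("pics/side5.png").astype(int); print(im[217:223,283:305].mean(0).sum(1).round().astype(int),"cols 283..")
E
```

```text
5 [[601, 119], [536, 162], [541, 239], [612, 275], [677, 231], [671, 154]] side [[279, 197], [133, 221], [180, 265], [254, 253]]
10 [[594, 120], [533, 168], [545, 245], [619, 274], [680, 225], [667, 148]] side [[278, 192], [134, 226], [186, 266], [259, 249]]
15 [[588, 121], [531, 174], [550, 250], [625, 273], [682, 219], [663, 143]] side [[276, 188], [136, 231], [192, 267], [263, 245]]
20 [[581, 123], [529, 181], [555, 255], [632, 271], [683, 212], [658, 138]] side [[138, 236], [199, 268], [267, 241]]
25 [[575, 125], [528, 188], [560, 259], [638, 268], [684, 206], [653, 134]] side [[141, 240], [205, 268], [271, 237]]
stem [608.43091497 190.44061343] [201.26274427 151.21277301]
[297 292 246 201 189 190 192 193 194 194 195 195 196 196 194 177 182 245
 285 289 287 276] cols 283..
```

Hexagon vertices sit at about 12° in the world frame, so the flats' normals are at 42°, 102° and 162°. I'll grip at 162° and turn clockwise, watching the moment.

```bash
python3 - <<'E'
from h import *
N=np.array([.4540,-.066]); y0=np.radians(162)
r.move_to((*N,.19),down(y0)); r.move_straight((*N,.079),feed=.15,force_limit=10); print(r.read_t(),r.read_position(),r.read_contact_force(),r.read_torque())
r.grab(50); print(r.read_opening(),r.read_contact_force(),r.read_torque(),r.read_t(),r.read_qpos()[5])
for t in np.arange(.25,1.51,.25):
    r.move_straight((*N,.079-.00127*t),down(y0-t),feed=.1); print(round(t,2),r.read_t(),r.read_contact_force().round(1),r.read_torque().round(2),round(r.read_opening(),4))
    if abs(r.read_torque()[2])>1.2: break
im=r.capture("side"); cv2.imwrite("pics/side6.png",im[:,:,::-1])
cv2.imwrite("pics/v6.png",cv2.resize(im[150:270,230:350,::-1],(600,600),interpolation=cv2.INTER_CUBIC))
E
```

```text
23.5167 [ 0.45458807 -0.06579115  0.07958969] [ 0.4063045  -0.14847378 -0.08420734] [0.04513774 0.05835143 0.03181048]
0.03339860281006913 [-1.37789112  0.45524022  4.76241212] [0.04269084 0.25282175 0.01955684] 24.0417 -1.4009646319549072
0.25 24.4417 [-3.2  0.9  8.6] [ 0.21  0.61 -0.01] 0.0332
0.5 24.8417 [-4.   1.1  8.2] [ 0.29  0.71 -0.01] 0.033
0.75 25.2417 [-3.7  2.1  9.2] [ 0.46  0.79 -0.03] 0.0332
1.0 25.6417 [-3.8  3.4  9.5] [0.57 0.87 0.04] 0.0331
1.25 26.0417 [-3.7  3.2 10.1] [ 0.62  0.82 -0.  ] 0.0329
1.5 26.4417 [-4.1  2.4 10.5] [ 0.59  0.88 -0.01] 0.0333
```

View pics/v6.png

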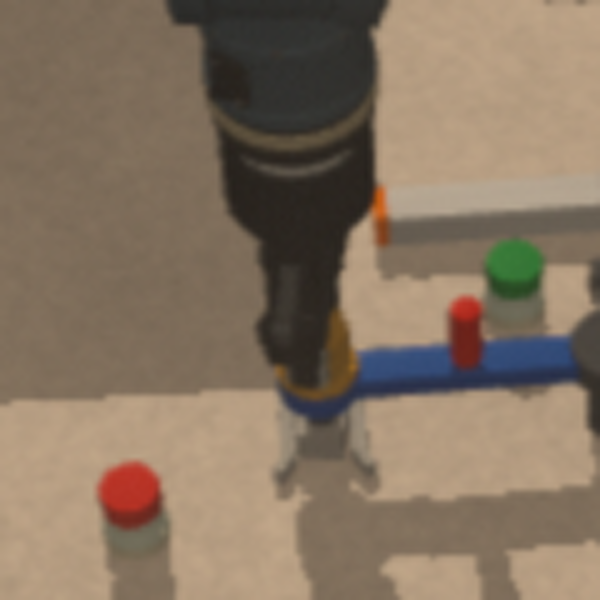

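The jaw is still seated on the square. I'll continue to the stop.

```bash
python3 - <<'E'
from h import *
N=np.array([.4540,-.066]); y0=np.radians(162)
for t in [1.75,2,2.2,2.3,2.4,2.5,2.6,2.7,2.8,2.9,3.0]:
    r.move_straight((*N,.079-.00127*min(t,2.4)),down(y0-t),feed=.1); m=r.read_torque(); print(round(t,2),r.read_t(),r.read_contact_force().round(1),m.round(2),round(r.read_opening(),4))
    if abs(m[2])>1: break
im=r.capture("side"); cv2.imwrite("pics/side7.png",im[:,:,::-1]); im2=r.capture("top"); cv2.imwrite("pics/top7.png",im2[:,:,::-1])
cv2.imwrite("pics/v7.png",cv2.resize(np.hstack([im[150:270,230:350,::-1],im2[170:290,260:380,::-1]]),(800,400),interpolation=cv2.INTER_CUBIC))
E
```

```text
1.75 26.8917 [-3.9  3.2  8.2] [ 0.61  0.76 -0.03] 0.0331
2 27.2917 [-2.9  3.7  9.7] [ 0.64  0.73 -0.06] 0.033
2.2 27.6417 [-3.   2.9  8.8] [ 0.63  0.66 -0.01] 0.0333
2.3 27.8917 [-1.7  2.5  8.7] [ 0.61  0.59 -0.04] 0.0328
2.4 28.1417 [-2.6  3.3 10.6] [0.61 0.64 0.05] 0.0333
2.5 28.3917 [-2.5  2.7  9.9] [0.66 0.56 0.1 ] 0.0331
2.6 28.6417 [-2.4  6.2 10.5] [1.18 0.48 0.9 ] 0.0331
2.7 28.8917 [-1.5  2.6  9.2] [0.24 0.53 1.42] 0.033
```

View pics/v7.png

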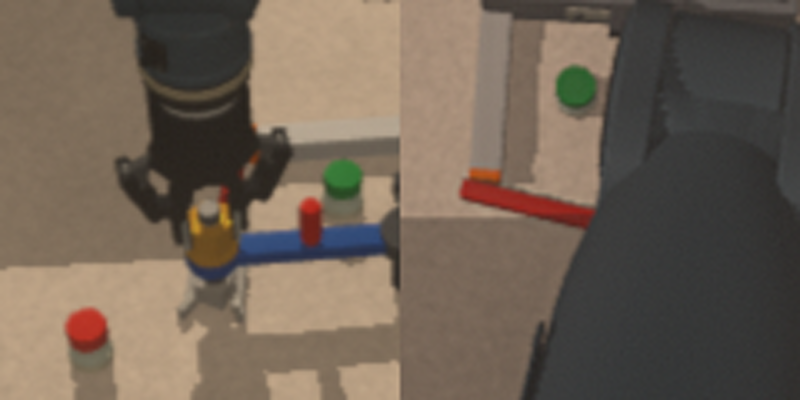

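The handle lies against the bumper and the moment rose from about 0 to 1.4 N·m between 2.5 and 2.7 rad, so the nut is on its stop. I'll let go and check.

```bash
python3 - <<'E'
from h import *
r.open(); p=r.read_position(); r.move_straight((*p[:2],.2),feed=.2); r.move_to((.36,.3,.25),down(np.radians(120))); r.hold(.3); print(r.read_t())
a=r.capture("side");b=r.capture("top")
for n,im in(("side",a),("top",b)):
    cv2.imwrite(f"pics/{n}8.png",im[:,:,::-1])
    for c in("red","green","brass"):
        for A,ce,bb,m in blobs(im,c,30): print(n,c,A,ce)
B=max(blobs(b,"red"),key=lambda x:x[0]); ys,xs=np.nonzero(B[3]); P=np.array([onz("top",(x,y),.02)[:2] for x,y in zip(xs,ys)])
c,w,an=cv2.minAreaRect((P*1000).astype(np.float32)); d=np.linalg.svd(P-P.mean(0))[2][0]; d*=-np.sign(d[1]); c=np.array(c)/1000; print("handle",c,w,np.degrees(np.arctan2(d[1],d[0])),"jaw point",c+.11*d,"foot",F)
cv2.imwrite("pics/v8.png",cv2.resize(np.hstack([a[150:270,230:350,::-1],b[170:290,260:380,::-1]]),(800,400),interpolation=cv2.INTER_CUBIC))
E
```

```text
32.0333
side red 131 [299.9 199.3]
side red 68 [322.9 215.4]
side red 115 [255.7 248.5]
side green 85 [332.5 203.2]
side brass 294 [294.   22.1]
side brass 173 [389.4  30.2]
side brass 45 [384.8 179.5]
side brass 45 [395.6 186.9]
side brass 46 [386.7 202.5]
side brass 203 [292.1 220.5]
side brass 202 [384.5 331.8]
top red 43 [343.7 206.1]
top red 267 [300.7 231.5]
top red 113 [360.2 281. ]
top green 79 [312.2 195.5]
top brass 39 [322.8 125.9]
top brass 39 [310.3 134.2]
top brass 40 [342.2 139.6]
top brass 137 [493.4 172.5]
top brass 195 [341.9 238.9]
top brass 2908 [556.4 374.6]
handle [0.47678888 0.04193195] (127.75301361083984, 15.660425186157227) -102.08603598866789 jaw point [ 0.45375705 -0.06562982] foot [ 0.4543 -0.0658]
```

View pics/v8.png

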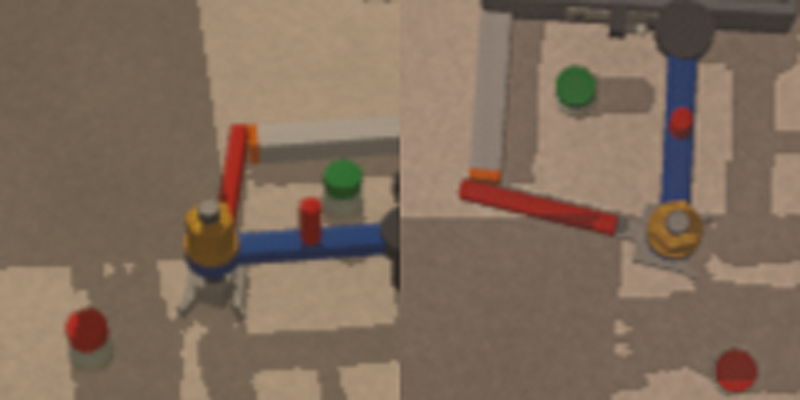

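```bash
python3 -c "
from h import *
r.hand_in(); print(r.read_t())"
```

```text
the job is handed in; nothing more can be done
the job is handed in; nothing more can be done
```

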